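# Gauge the jar nest against the flip stop

### The arm

A 6-joint arm with a two-finger parallel gripper is mounted at the origin on a cart in front of the work surface, level with it; the furniture and walls round the work are solid. World frame = base frame: x ahead of the robot, y to its left, z up, the work surface at z = 0. Lengths are in m, angles in degrees, forces in N, time in s.
With the tool pointing down it reaches from about 0.375 to 0.9 m from the base axis. Payload 3.1 kg.
Tool frame: the origin (TCP) lies at the very end of the fingers, on their centre line; the grasp point (between the pads) lies manip.tcp_to_grasp behind it (manip.tcp_to_grasp is the distance from the TCP to the grasp point, in m); z points along the fingers, y is the line along which they close (so a half turn about z gives the same grasp; the last joint's range is limited). The gripper opens to 87 mm and grips with 3 to 60 N. Pads are 19 mm wide; open, the fingers measure 117 mm over their backs; the gripper's body (75 mm by 190 mm) begins 51 mm behind the grasp point.
Start: joints at [66.263, 30.224, 82.088, -0, 67.689, -10.227], TCP at [0.146, 0.608, 0.223] pointing down, gripper open.
Joint ranges: [-176.69, 176.69], [-43.24, 126.21], [12.49, 139.97], [-82, 262], [0, 151.66], [-163.58, 163.58]. Speed limits (degrees/s): [159.86, 159.86, 180, 180, 180, 180].

### API

Orientations are given as [roll, pitch, yaw] about the fixed x, y, z axes, in that order (R = Rz(yaw) Ry(pitch) Rx(roll)).
In Python, from station import manip gives the robot as it stands. Calls block until the motion is done:
- manip.move_pose(position, orientation): joint-space move of the TCP to a pose.
- manip.move_l(position, rate=0.15, attitude=None): straight line of the TCP; attitude=None keeps the orientation; rate is the mean speed in m/s.
- manip.goto_joints(angles): joint-space move.
- manip.command_gripper(opening): opening from 0.0 (shut) to 1.0 (fully open); the grip force is fixed at half the most; returns when the fingers have stopped.
- manip.wait(seconds).
- manip.ik(position, orientation): joint angles nearest the present ones, or None.
- manip.get_state(): the state.
- manip.grab_frame(name): name is "scene" or "top" or "wrist"; returns a dict with "color" (384x512x3 uint8, red, green, blue), "fx", "fy", "cx", "cy" (pixels), "cam_to_world" (4x4, takes a point from camera to world coordinates). Camera axes: x right, y down, z forward; pixel columns grow to the right and rows downward; lengths in m; the calibration is good to about 2 mm. A picture is of the moment at which its call begins. There is no depth.
A pose or a line that the arm cannot do raises manip.Unreachable and nothing moves.
- manip.sign_off(): hands the job in; it is judged then, once.
Trained networks look in the newest picture that a camera, given by its name, has taken for a name from the list of things; names that differ only in an ending like _2 or _b are one class to them, and where a whole thing is asked for, a point or a joint stands for the part that bears it (a point fixed in the world has none). Each returns a list of dicts, best first, with "conf" (0 to 1); they miss things now and then, are a little off and sometimes report something else, mostly with a low value. They report only what shows in the picture. A call takes as long as a camera call. They do not tell look-alikes from the thing itself.
- manip.cut_out(camera, name): "mask" (384x512 bool, what is visible of it) and "centre" ([column, row] in pixels, amid what is visible of it).
The state is a dict: "t": time; "joint_pos": joint angles; "qvel": joint speeds; "effort": joint torques, N m; "tcp_pos": TCP position; "tcp_rot": TCP orientation; "ft_force": force on the tool from outside, world axes, zero at the start; "moment": the same for the moment, N m; "width": opening from 0.0 (shut) to 1.0 (fully open); "grip_force": force on a finger pad.
Only numpy, scipy, OpenCV 4.12 (cv2) and the standard library are available. Lean on these libraries where they do the work, as an engineer would, in place of code of your own. Each camera call takes 0.05 s, during which the arm holds its last target. There are 200 camera calls.

### The job

Set the white jar nest for the label run: swing the flip stop on the fence all the way down, then slide the nest, lying flush along the fence, up against the stop's screw and press it gently but firmly home until the side play of the worn stop is taken up. Then swing the stop fully up again, leaving the nest flush on the fence just where the stop set it and the other things undisturbed.

Things in the scene. Friction and masses are not known exactly. Their poses are not given: they have to be found in the camera images.
- fence: Fixed aluminium bar, 360 mm long along its y, 25 deep (x), 35 high, screwed to the table. Origin: centre of its underside. Its front face (towards the robot, -x) is at x = -12.5 mm. Two toe clamps, 16 mm high, stand 46 mm out behind it at y = -140 and +140 mm.
- stop: Steel carriage of the flip stop, clamped on the fence (does not move), 46 mm long along y; axes as the fence's. Origin: on the fence's centre line at the top of the bar (35 mm above the table). Its hinge pin carries the leaf: at y = -30 mm an 8 mm thick blade with the stop screw pointing to -y, at y = +30 mm the post with the ball.
- hinge (a point): Middle of the hinge pin (along y), at x = -4, z = +20 mm of the stop. Worn: pin and leaf slide along y by 4 mm in all (drag about 1.2 N); at the start an unknown part of this play, 2 to 4 mm, is free towards +y. The gauge position is where the leaf, pushed to +y by the nest, comes hard up at the end of the play: only feel shows it.
- leaf (a joint): Hinge of the leaf, rad. 0: fully down, hard stop; the blade reaches 46.5 mm before the fence's centre line and hangs to 11 mm above the table, the post leans 0.55 rad to the robot. 1.1: fully up, hard stop, blade clear above the nest, post leans 0.55 rad away. Friction hinge (0.06 N m), stays where left. Starts at 0.97 to 1.08. Fully down is below 0.05, fully up above 1.
- ball (a point): Centre of the black ball (18 mm across) on the end of the post (10 mm thick, 62 mm from hinge axis to ball centre). Pushing the ball along the stop's -x swings the leaf down, along +x swings it up (about 1.5 to 3 N). About 108 mm above the table when down or up, 117 mm in mid swing; go with that arc, as a finger that rubs on it can jam.
- screw_tip (a point): Centre of the flat tip (10 mm across) of the stop screw, on the leaf; when the leaf is down it faces -y, 19 mm above the table and 46.5 mm before the fence's centre line.
- nest: White block with a round recess and two pins on top: 68 mm (x) by 90 mm (y), solid to 30 mm high, pins to 40; drags 1.5 to 5 N. Origin: centre of its underside. Starts right (-y) of the stop, centre 10 to 30 mm further out than flush, up to 0.2 rad askew; its long side (y) belongs on the fence, its +y end on the screw. Press it on the screw with 5 to 12 N beyond the drag; 20 N dents it.
- jar_a: closed lilac jar, 58 mm across, 47 high, standing behind the fence (mm). Origin: centre of its underside. Leave alone.
- jar_b: closed lilac jar, 58 mm across, 47 high, standing behind the fence (mm). Origin: centre of its underside. Leave alone.
- counter: white hand tally counter, 55x51x28, nearest the robot (mm). Origin: centre of its underside. Leave alone.
- tape: roll of brown packing tape lying flat, 96 across, 48 high, right of the fence's right end; the tall labelling machine stands beyond it (from about y = -0.40 m of the room to the right), keep the arm clear of that too (mm). Origin: centre of its underside. Leave alone.
- pen: white marker pen with a dark cap, 136 long, 16 thick, in front to the left (mm). Origin: centre of its underside. Leave alone.
- spool: clear empty spool, 68 across, 25 high, in front of the fence to the left of the stop (mm). Origin: centre of its underside. Leave alone.
Mind the look-alikes: they are no part of the job. What is shaped like the nest but turquoise is not meant.

How it is judged (in metres and radians):
On the way, in this order (a step that is already met when the one before it is completed fails the run):
1. the flip stop is swung fully down (value of joint leaf below 0.05 rad), for 0.2 s.
2. with the stop fully down, the nest lies flush along the fence and is pressed on the stop screw with more than 4 N, the play taken up (value of joint leaf below 0.05 rad and contact force between nest and stop above 4 N and x of nest in the frame of stop between -0.0485 and -0.044 m and angle between the y axis of nest and the y axis of stop, either way round below 0.035 rad and y of nest in the frame of stop between -0.0848 and -0.0812 m), for 0.2 s.
3. the flip stop is swung fully up again (value of joint leaf above 1 rad), for 0.2 s.
At the end, for the whole second after the job is handed in: The leaf is fully up (above 1.0 rad); the nest lies at rest flat on the table, flush along the fence (within about 2 mm and 0.035 rad), its end within 1.8 mm of where the stop, with its play taken up, set it (value of joint leaf above 1 rad and x of nest in the frame of stop between -0.0485 and -0.044 m and angle between the y axis of nest and the y axis of stop, either way round below 0.035 rad and y of nest in the frame of stop between -0.0848 and -0.0812 m and angle between nest's own z axis and vertical below 0.05 rad and linear speed of nest below 0.01 m/s); the robot touches nothing.
It fails at once if the nest is pressed on the stop with more than 20 N (contact force between nest and stop above 20 N).
It fails at once if the nest is tipped (angle between nest's own z axis and vertical above 0.3 rad).
It fails at once if a bystander is moved by more than 15 mm (distance of any of jar_a, jar_b, counter, tape, pen, spool from where it was at the start of the episode above 0.015 m).
It also fails if it takes over 72 s, if anything falls off the work surface, if the arm or the gripper's body presses on something with over 40 N, if the wrist force passes 120 N, or if a joint passes its speed limit or range.

## Working session

There is one attempt and no reset: what is moved stays moved. The work goes in short steps, each a Python script; the robot and the scene stay as the last script left them, time stands still between calls to the robot, and variables do not carry over. Pictures are saved under pics/ and viewed, at most 10 in all, crops included, and the job is handed in when it is done.

```bash
mkdir -p pics; cat > h.py <<'E'
import numpy as np, cv2
from station import manip
def px2w(f,u,v,z):
    T=np.array(f["cam_to_world"]); d=T[:3,:3]@np.array([(u-f["cx"])/f["fx"],(v-f["cy"])/f["fy"],1]); o=T[:3,3]
    return o+d*(z-o[2])/d[2]
def w2px(f,p):
    T=np.array(f["cam_to_world"]); q=T[:3,:3].T@(np.array(p)-T[:3,3]); return np.array([f["cx"]+f["fx"]*q[0]/q[2], f["cy"]+f["fy"]*q[1]/q[2]])
def save(n,f): cv2.imwrite(n,cv2.cvtColor(f["color"],cv2.COLOR_RGB2BGR))
E
python3 - <<'E'
from h import *
import pickle
F={}
for c in("top","scene"):
    f=manip.grab_frame(c);F[c]=f;save(f"pics/{c}0.png",f)
    print(c,np.round(f["cam_to_world"],3).tolist(),f["fx"])
    for n in["fence","stop","ball","nest","screw_tip"]:
        for r in manip.cut_out(c,n)[:3]:
            m=r["mask"].astype(np.uint8); print(n,round(r["conf"],2),np.round(r["centre"],1),m.sum(),cv2.minAreaRect(cv2.findNonZero(m)) if m.sum() else 0)
pickle.dump(F,open("F0.pkl","wb"))
print(manip.get_state(),manip.tcp_to_grasp)
im=cv2.imread("pics/top0.png");
E
```

```text
top [[0.008, -0.994, 0.112, 0.459], [-1.0, -0.006, 0.019, -0.057], [-0.018, -0.112, -0.993, 1.339], [0.0, 0.0, 0.0, 1.0]] 489.98806054597014
fence 0.88 [238.8 202.4] 1200 ((222.5, 196.0), (20.0, 135.0), 90.0)
stop 0.69 [190.8 200.7] 501 ((188.25001525878906, 200.75001525878906), (46.66904830932617, 23.334524154663086), 45.0)
ball 0.66 [185.4 201.9] 181 ((186.44744873046875, 201.9500732421875), (44.442466735839844, 17.291236877441406), 43.53120040893555)
nest 0.92 [368.2 257.9] 932 ((368.3658752441406, 256.2073669433594), (35.7637939453125, 26.86189079284668), 51.34019470214844)
nest 0.65 [198.2 206. ] 210 ((187.31533813476562, 201.83285522460938), (46.88126754760742, 19.486103057861328), 46.54815673828125)
nest 0.64 [260.5 228.5] 859 ((262.1416320800781, 228.37612915039062), (33.72513198852539, 26.008930206298828), 3.814075469970703)
screw_tip 0.63 [187.  205.4] 217 ((187.00001525878906, 202.00001525878906), (46.66904067993164, 19.79899024963379), 45.0)
scene [[-0.825, -0.249, 0.507, 0.14], [-0.565, 0.391, -0.726, 0.593], [-0.017, -0.886, -0.463, 0.468], [0.0, 0.0, 0.0, 1.0]] 347.971
[... 1394 characters left out ...]
477539), 20.556047439575195)
{'t': 0.6, 'joint_pos': array([ 6.62623773e+01,  3.02222064e+01,  8.20880419e+01,  5.79224453e-04,
        6.76868809e+01, -1.02269469e+01]), 'qvel': array([-0.01506726, -0.01773924, -0.09722007,  0.04568221, -0.02988682,
       -0.01931314]), 'effort': array([-5.28393484e-04, -4.39740801e+01, -1.76891845e+01,  6.34306879e-02,
        5.06746327e-02, -2.41773313e-05]), 'tcp_pos': array([0.14597637, 0.60770101, 0.22256043]), 'tcp_rot': array([ 1.79997080e+02, -1.76480757e-05,  1.66489104e+02]), 'ft_force': array([-0.06477114,  0.34325263,  0.7307305 ]), 'moment': array([-0.01750617, -0.01640549,  0.00782348]), 'grip_force': 0.0, 'width': 1.0003989278782133} 0.0187
```

View pics/top0.png

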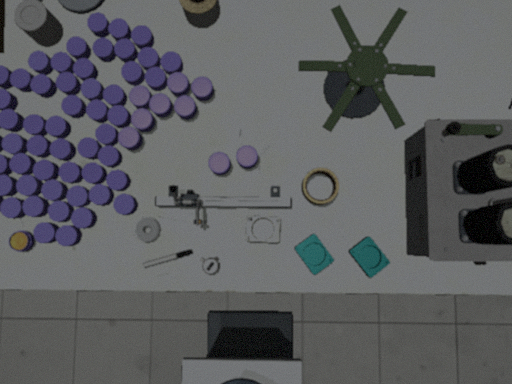

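View pics/scene0.png

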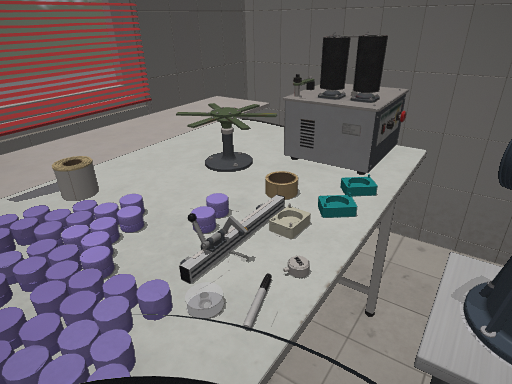

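The top view shows the fence spanning columns 155–291 at row ~205, with the stop at about (188,201). The cream-white nest is at (263,229), and the turquoise look-alikes are at (314,254) and (369,257). Next I'll take a wrist view from close up.

```bash
python3 - <<'E'
from h import *
import pickle
F=pickle.load(open("F0.pkl","rb"));f=F["top"]
for n,u,v,z in[("fL",155,207,.035),("fR",291,207,.035),("stop",187,200,.07),("nest",263,229,.03),("counter",210,266,.02),("spool",148,229,.02),("tape",320,186,.045)]: print(n,px2w(f,u,v,z).round(3))
manip.move_pose([0.44,0.06,0.34],[180,0,180])
f=manip.grab_frame("wrist");F["w1"]=f;save("pics/w1.png",f);print(np.round(f["cam_to_world"],3).tolist(),f["fx"])
manip.move_pose([0.44,-0.08,0.34],[180,0,180])
f=manip.grab_frame("wrist");F["w2"]=f;save("pics/w2.png",f)
pickle.dump(F,open("F0.pkl","wb"));print(manip.get_state()["t"],manip.get_state()["joint_pos"])
E
```

```text
fL [0.553 0.235 0.035]
fR [ 0.556 -0.129  0.035]
stop [0.569 0.144 0.07 ]
nest [ 0.497 -0.055  0.03 ]
counter [0.398 0.086 0.02 ]
spool [0.495 0.255 0.02 ]
tape [ 0.611 -0.205  0.045]
[[-0.001, 0.967, 0.254, 0.371], [1.0, 0.001, 0.0, 0.061], [0.0, 0.254, -0.967, 0.503], [0.0, 0.0, 0.0, 1.0]] 273.95362004496457
3.575 [-2.46064421e+01  8.20425158e+00  9.66828497e+01  4.49667450e-02
  7.51624555e+01 -1.14643987e+02]
```

View pics/w1.png

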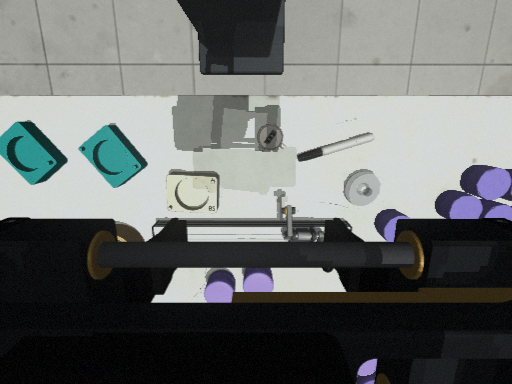

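View pics/w2.png

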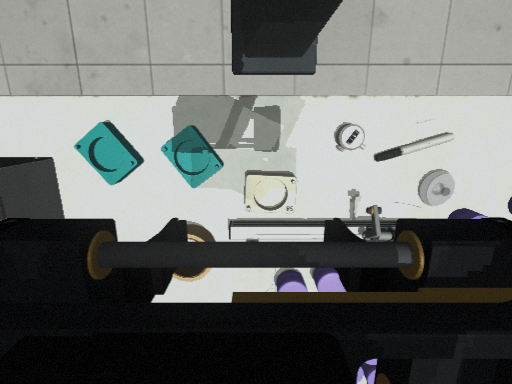

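The wrist view shows the stop at about (290,225) and the nest at (192,192) in w1, with the gripper hiding the rest. I'll take closer views shifted forward so the fence shows clear of the gripper.

```bash
python3 - <<'E'
from h import *
import pickle
F={}
for k,y in(("a",0.12),("b",-0.02)):
    manip.move_pose([0.58,y,0.26],[180,0,180])
    f=manip.grab_frame("wrist");F[k]=f
    for n in["ball","screw_tip","nest","fence","stop"]:
        for r in manip.cut_out("wrist",n)[:2]: print(k,n,round(r["conf"],2),np.round(r["centre"],1),r["mask"].sum())
    im=cv2.cvtColor(f["color"],cv2.COLOR_RGB2BGR)[60:260,120:387]
    cv2.imwrite(f"pics/z{k}.png",cv2.resize(im,None,fx=3,fy=3,interpolation=cv2.INTER_CUBIC)[:600,:800])
pickle.dump(F,open("F1.pkl","wb"));print(manip.get_state()["t"])
E
```

```text
a ball 0.63 [270.8 162.1] 1120
a screw_tip 0.84 [270.7 162.5] 1018
a nest 0.78 [34.6 59.8] 4376
a nest 0.77 [132.6 110.8] 3656
a fence 0.72 [177.6 163.2] 4545
a stop 0.92 [271.5 167. ] 1806
b ball 0.6 [373.1 160.6] 1455
b screw_tip 0.75 [373.  158.3] 1288
b screw_tip 0.29 [370.6 166.4] 2053
b nest 0.95 [234.6 111.5] 3377
b nest 0.93 [129.4  58.6] 4389
b fence 0.69 [285. 163.] 4745
b stop 0.77 [373.4 167.3] 2096
b stop 0.3 [375.7 159.5] 1508
5.8
```

View pics/za.png

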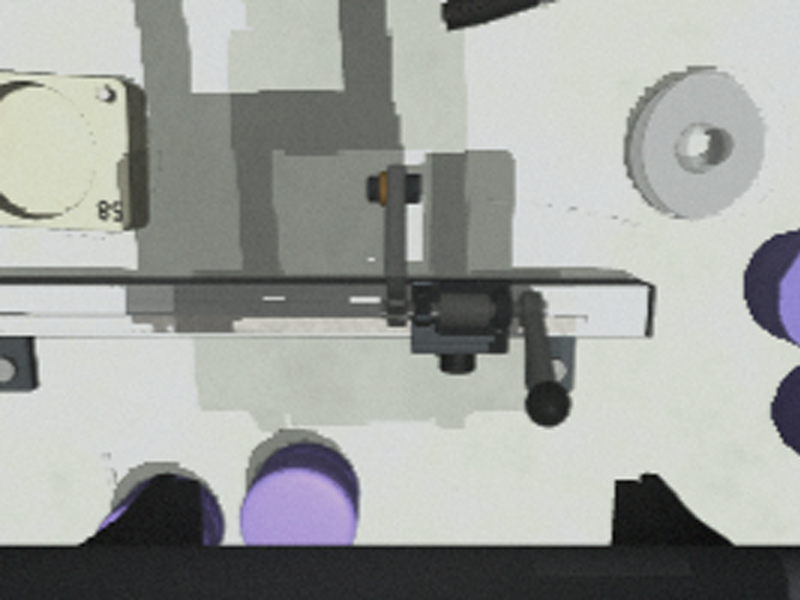

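View pics/zb.png

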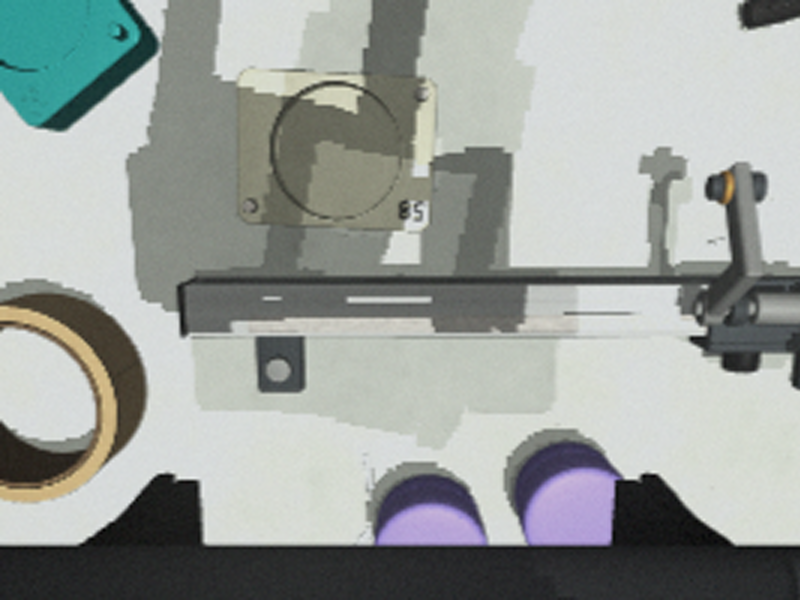

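```bash
python3 - <<'E'
from h import *
import pickle
F=pickle.load(open("F1.pkl","rb"))
P=lambda k,u,v,z:px2w(F[k],120+u/3,60+v/3,z)
for n,k,u,v,z in[("front a L",'a',5,280,.035),("front a end",'a',653,285,.035),("back a end",'a',651,336,.035),("front b end",'b',184,283,.035),("back b end",'b',184,335,.035),
("front b R",'b',690,281,.035),
("ball",'a',548,404,.108),("blade?",'a',397,170,.075),("hinge L",'a',397,305,.055),("carr l",'a',412,340,.05),("carr r",'a',508,340,.05),
("nest TL",'b',240,68,.03),("nest TR",'b',438,78,.03),("nest BR",'b',432,228,.03),("nest BL",'b',239,222,.03),
("nestpinTR",'b',424,90,.04),("pinBL",'b',251,206,.04),("nest a TR",'a',127,75,.03),("nest a BR",'a',126,229,.03)]: print(n,P(k,u,v,z).round(4))
# fence edges by gradient fits
for k,c0,c1 in(('a',125,240),('b',185,330)):
    g=cv2.cvtColor(F[k]["color"],cv2.COLOR_RGB2GRAY).astype(float)
    R=[];
    for c in range(c0,c1,5):
        col=g[145:165,c]; d=np.diff(col); i=d.argmax(); 
        w=d[max(i-1,0):i+2].clip(0); r=145+(np.arange(max(i-1,0),i+2)[:len(w)]*w).sum()/w.sum()+.5
        R.append(px2w(F[k],c,r,.035)[:2])
    R=np.array(R); p=np.polyfit(R[:,1],R[:,0],1); print(k,p,np.abs(R[:,0]-np.polyval(p,R[:,1])).max())
E
```

```text
front a L [ 0.5544 -0.0683  0.035 ]
front a end [0.5564 0.2369 0.035 ]
back a end [0.5808 0.2379 0.035 ]
front b end [ 0.5555 -0.1238  0.035 ]
back b end [ 0.5803 -0.1256  0.035 ]
front b R [0.555  0.1143 0.035 ]
ball [0.595 0.177 0.108]
blade? [0.505  0.1168 0.075 ]
hinge L [0.5632 0.1165 0.055 ]
carr l [0.5801 0.1233 0.05  ]
carr r [0.58   0.1676 0.05  ]
nest TL [ 0.4604 -0.0934  0.03  ]
nest TR [ 0.4647 -0.0048  0.03  ]
nest BR [ 0.5306 -0.0071  0.03  ]
nest BL [ 0.5277 -0.0974  0.03  ]
nestpinTR [ 0.4708 -0.0113  0.04  ]
pinBL [ 0.5202 -0.0896  0.04  ]
nest a TR [ 0.4634 -0.0047  0.03  ]
nest a BR [ 0.5311 -0.0109  0.03  ]
a [3.14084042e-04 5.56022041e-01] 0.005379252708950122
b [-0.00249991  0.55680355] 0.004611241219454887
```

```bash
cat >> h.py <<'E'
HX,HZ,L=0.564,0.055,0.062
def ft(n=3):
    a=[]
    for _ in range(n): manip.wait(0.03); a.append(manip.get_state()["ft_force"])
    return np.mean(a,0)
def arc(sgn,by,a0,a1,n,f0,lim):
    """push ball; sgn -1: finger on +x side pushing to -x. a = post angle from vertical (+x positive)"""
    for a in np.linspace(a0,a1,n):
        manip.move_l([HX+L*np.sin(a)-sgn*0.0185,by,HZ+L*np.cos(a)-0.003],rate=0.06)
        f=manip.get_state()["ft_force"]-f0; print(round(a,3),f.round(1),manip.get_state()["tcp_pos"].round(4))
        if -f[0]*sgn>lim: print("limit");break
E
python3 - <<'E'
from h import *
R=[180,0,180]
manip.command_gripper(0.0)
manip.move_pose([0.632,0.177,0.17],R)
manip.move_l([0.632,0.177,0.106],rate=0.1)
f0=ft();print(f0)
arc(-1,0.177,0.6,-0.62,14,f0,7)
print(manip.get_state()["t"])
f=manip.grab_frame("top")
print(px2w(f,*manip.cut_out("top","ball")[0]["centre"],.1))
E
```

```text
[0.10855003 0.04879812 0.26041614]
0.6 [-0.6  0.2 -0.2] [0.617  0.1771 0.1033]
0.506 [ 0.2 -0.2  0. ] [0.6126 0.177  0.1066]
0.412 [-0.3  1.1  0.1] [0.6074 0.177  0.1092]
0.318 [ 0.8 -0.2  0.6] [0.6016 0.1769 0.1111]
0.225 [-0.2 -0.4 -0.4] [0.5957 0.177  0.1125]
0.131 [-0.5 -0.3  0.7] [0.5898 0.1771 0.1134]
0.037 [-0.8 -0.3 -0.1] [0.584  0.1771 0.1138]
-0.057 [0.2 0.3 0.7] [0.5783 0.177  0.1138]
-0.151 [ 0.4 -0.3  0.4] [0.5725 0.177  0.1132]
-0.245 [-0.5  0.5 -0.3] [0.5668 0.177  0.112 ]
-0.338 [ 0.5 -0.2  0.2] [0.5612 0.177  0.1103]
-0.432 [ 0.8  0.8 -1.2] [0.5558 0.177  0.108 ]
-0.526 [-0.2  1.1 -0.1] [0.5509 0.177  0.1054]
-0.62 [ 4.8 -0.4  2. ] [0.5493 0.1769 0.1035]
12.7583Traceback (most recent call last):
  File "<stdin>", line 10, in <module>
IndexError: list index out of range
```

```bash
python3 - <<'E'
from h import *
p=np.array([0.545,.177,.1035])
for x in(.545,.543,.541):
    manip.move_l([x,.177,.1035],rate=.05); s=manip.get_state();print(s["ft_force"].round(1),s["tcp_pos"].round(4))
    if s["ft_force"][0]>9:break
manip.wait(.3)
manip.move_l([.57,.177,.106],rate=.1);manip.move_l([.57,.177,.16],rate=.2)
manip.move_pose([0.58,.08,.26],[180,0,180])
f=manip.grab_frame("wrist")
im=cv2.cvtColor(f["color"],cv2.COLOR_RGB2BGR)[60:260,140:407]
cv2.imwrite("pics/zc.png",cv2.resize(im,None,fx=3,fy=3,interpolation=cv2.INTER_CUBIC)[:600,:800])
import pickle;pickle.dump(f,open("F2.pkl","wb"))
print(manip.get_state()["t"])
E
```

```text
[ 7.9 -1.  -2.5] [0.549  0.177  0.1041]
[10.  -0.5 -3.8] [0.5486 0.177  0.1041]
15.1667
```

View pics/zc.png

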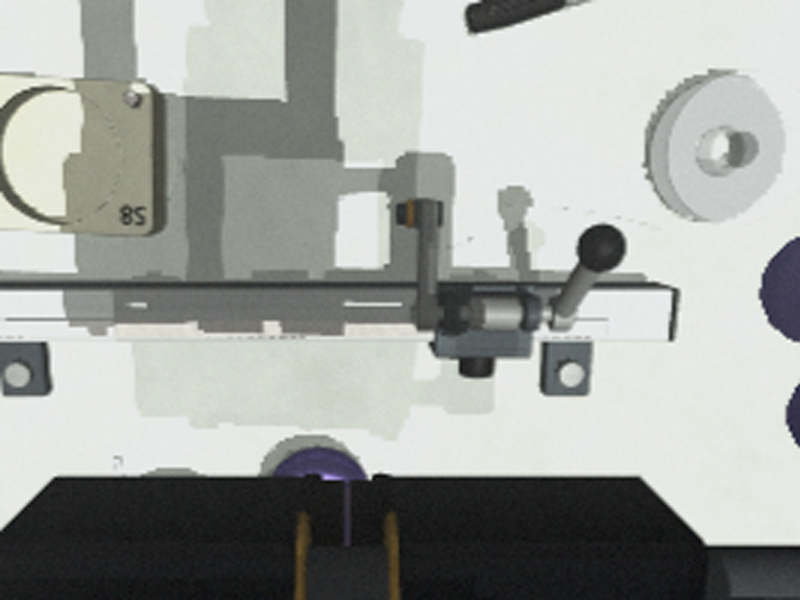

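The leaf is hard down: the ball is at crop (602,247) and the screw, at (418,212), points left toward the nest. Next I'll push the nest flush.

```bash
python3 - <<'E'
from h import *
import pickle
g=pickle.load(open("F2.pkl","rb"));P=lambda u,v,z:px2w(g,140+u/3,60+v/3,z).round(4)
print("ball",P(602,247,.108),"tip",P(398,212,.019),"carr",P(434,357,.045),P(531,357,.045))
R=[180,0,180]
manip.move_pose([0.425,-0.05,0.16],R); manip.command_gripper(0.5)
manip.move_l([0.425,-0.05,0.012],rate=.15)
f0=ft()
manip.move_l([0.445,-0.05,0.012],rate=.1)
x=.445
while x<.51:
    x+=.004; manip.move_l([x,-0.05,0.012],rate=.05)
    s=manip.get_state();f=s["ft_force"]-f0; print(round(x,3),s["tcp_pos"].round(4),f.round(1))
    if f[0]<-13:break
print(manip.get_state()["t"])
E
```

```text
ball [0.5317 0.1779 0.108 ] tip [0.5214 0.1066 0.019 ] carr [0.5867 0.1228 0.045 ] [0.5867 0.1681 0.045 ]
0.449 [ 0.4488 -0.0499  0.012 ] [0.5 0.2 0.5]
0.453 [ 0.4528 -0.0499  0.0119] [-0.4 -0.1 -0.4]
0.457 [ 0.4572 -0.05    0.0119] [ 0.1  0.8 -0.2]
0.461 [ 0.4616 -0.05    0.012 ] [-0.   0.5 -0.6]
0.465 [ 0.4658 -0.0501  0.012 ] [-0.5  0.5 -0.2]
0.469 [ 0.4698 -0.0501  0.012 ] [-0.7  0.2  0.2]
0.473 [ 0.4738 -0.0501  0.012 ] [-1.6  0.2  0.1]
0.477 [ 0.4765 -0.0497  0.0119] [-2.4  0.3  1.4]
0.481 [ 0.4765 -0.0494  0.0119] [-9.2 -3.8  5.6]
0.485 [ 0.4765 -0.0489  0.0117] [-16.6  -6.5   9.4]
21.125
```

```bash
python3 - <<'E'
from h import *
manip.move_l([0.462,-0.05,0.012],rate=.1);manip.move_l([0.462,-0.05,0.06],rate=.2)
manip.command_gripper(0.0)
X=.5215
manip.move_l([X,-0.140,0.06],rate=.2);manip.move_l([X,-0.140,0.012],rate=.15)
f0=ft()
for y in(-.12,-.10,-.08,-.06,-.04,-.03,-.02):
    manip.move_l([X,y,0.012],rate=.06); s=manip.get_state(); print(y,s["tcp_pos"].round(4),(s["ft_force"]-f0).round(1))
    if (s["ft_force"]-f0)[1]<-9:break
np.save("f0.npy",f0);print(s["t"])
f=manip.grab_frame("wrist");save("pics/w5.png",f)
E
```

```text
-0.12 [ 0.5216 -0.1195  0.0122] [-0.3 -0.8 -0.8]
-0.1 [ 0.5213 -0.0994  0.0119] [-0.3 -1.4 -1.2]
-0.08 [ 0.5212 -0.0792  0.012 ] [-0.1 -1.4 -0.8]
-0.06 [ 0.5212 -0.0593  0.012 ] [-0.2 -1.4 -1.5]
-0.04 [ 0.5212 -0.0393  0.012 ] [-0.5 -0.7 -0.9]
-0.03 [ 0.5212 -0.0294  0.012 ] [-0.3 -0.9 -1.3]
-0.02 [ 0.5212 -0.0194  0.012 ] [-0.2 -1.3 -0.9]
27.1833
```

```bash
python3 - <<'E'
from h import *
f0=np.load("f0.npy");X=.5215;y=-.02;over=0
while y<.022:
    y+=.001; manip.move_l([X,y,0.012],rate=.02)
    F=-(ft(2)-f0)[1]; print(round(y,4),manip.get_state()["tcp_pos"].round(4),round(F,2))
    if F>10: break
manip.wait(.3); print(ft()-f0, manip.get_state()["t"],y)
E
```

```text
-0.019 [ 0.5214 -0.019   0.012 ] 0.62
-0.018 [ 0.5217 -0.0182  0.012 ] 1.34
-0.017 [ 0.5216 -0.0171  0.012 ] 2.37
-0.016 [ 0.5215 -0.0159  0.012 ] 1.82
-0.015 [ 0.5214 -0.0149  0.012 ] 1.16
-0.014 [ 0.5214 -0.0139  0.012 ] 1.4
-0.013 [ 0.5214 -0.0129  0.012 ] 1.75
-0.012 [ 0.5215 -0.0119  0.012 ] 2.32
-0.011 [ 0.5215 -0.0109  0.012 ] 2.19
-0.01 [ 0.5215 -0.0099  0.012 ] 1.95
-0.009 [ 0.5215 -0.0089  0.012 ] 1.49
-0.008 [ 0.5215 -0.0079  0.012 ] 1.21
-0.007 [ 0.5215 -0.0069  0.012 ] 2.34
-0.006 [ 0.5215 -0.0059  0.012 ] 1.22
-0.005 [ 0.5215 -0.0049  0.012 ] 2.08
-0.004 [ 0.5215 -0.0039  0.012 ] 1.73
-0.003 [ 0.5215 -0.0029  0.012 ] 1.42
-0.002 [ 0.5215 -0.0019  0.012 ] 2.08
-0.001 [ 0.5215 -0.0009  0.012 ] 1.42
0.0 [5.215e-01 1.000e-04 1.200e-02] 1.61
0.001 [0.5215 0.0011 0.012 ] 1.59
0.002 [0.5215 0.0021 0.012 ] 1.71
0.003 [0.5215 0.0031 0.012 ] 1.99
0.004 [0.5215 0.0041 0.012 ] 1.36
0.005 [0.5215 0.005  0.012 ] 2.89
0.006 [0.5215 0.0059 0.012 ] 4.46
0.007 [0.5215 0.007  0.012 ] 4.14
0.008 [0.5216 0.0079 0.012 ] 5.22
0.009 [0.5218 0.0082 0.012 ] 8.27
0.01 [0.522  0.0085 0.0121] 11.14
[ -0.91346167 -10.70929621  -1.83581607] 37.1333 0.010000000000000012
```

```bash
python3 - <<'E'
from h import *
import pickle
f=manip.grab_frame("wrist");pickle.dump(f,open("F3.pkl","wb"))
im=cv2.cvtColor(f["color"],cv2.COLOR_RGB2BGR)[60:324,160:512]
cv2.imwrite("pics/zd.png",cv2.resize(im,None,fx=2.27,fy=2.27,interpolation=cv2.INTER_CUBIC)[:600,:800])
E
```

```text
(no output)
```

View pics/zd.png

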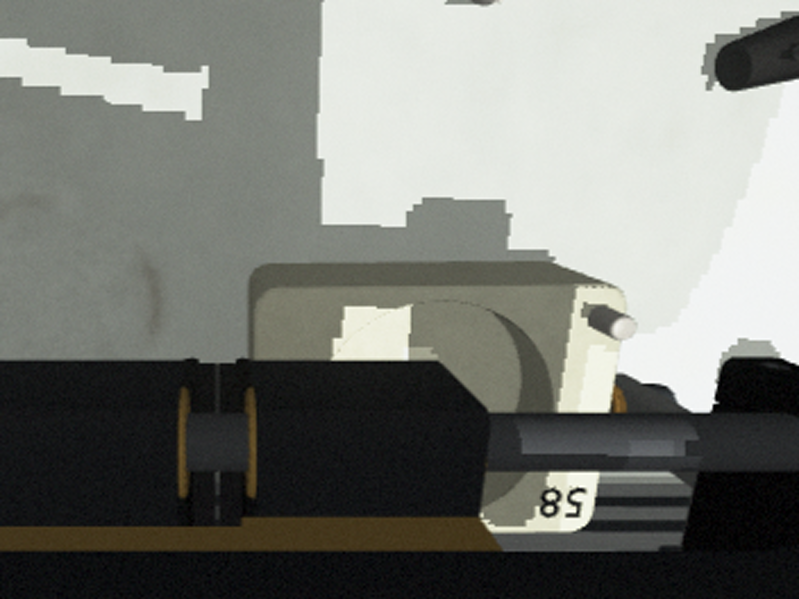

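```bash
python3 - <<'E'
from h import *
import pickle
f=pickle.load(open("F3.pkl","rb"));s=2.27
P=lambda u,v,z:px2w(f,160+u/s,60+v/s,z).round(4)
print(P(272,289,.03),P(605,285,.03),P(625,300,.03),P(590,530,.03),P(500,530,.03), P(260,264,0),P(545,262,0))
g=cv2.cvtColor(f["color"],cv2.COLOR_RGB2GRAY).astype(float)
for lo,hi in((170,182),(182,195)):
  pts=[]
  for c in range(285,405,6):
    d=np.abs(np.diff(cv2.GaussianBlur(g,(3,3),0)[lo:hi,c])); i=d.argmax(); pts.append((c,lo+i+.5))
  print(pts)
E
```

```text
[0.4874 0.0227 0.03  ] [0.4863 0.1023 0.03  ] [0.49   0.1077 0.03  ] [0.5533 0.1091 0.03  ] [0.5534 0.0851 0.03  ] [0.4873 0.0218 0.    ] [0.4865 0.1032 0.    ]
[(285, np.float64(175.5)), (291, np.float64(175.5)), (297, np.float64(175.5)), (303, np.float64(175.5)), (309, np.float64(175.5)), (315, np.float64(175.5)), (321, np.float64(175.5)), (327, np.float64(174.5)), (333, np.float64(174.5)), (339, np.float64(174.5)), (345, np.float64(174.5)), (351, np.float64(174.5)), (357, np.float64(174.5)), (363, np.float64(174.5)), (369, np.float64(174.5)), (375, np.float64(174.5)), (381, np.float64(174.5)), (387, np.float64(170.5)), (393, np.float64(170.5)), (399, np.float64(170.5))]
[(285, np.float64(186.5)), (291, np.float64(186.5)), (297, np.float64(186.5)), (303, np.float64(185.5)), (309, np.float64(185.5)), (315, np.float64(193.5)), (321, np.float64(193.5)), (327, np.float64(185.5)), (333, np.float64(185.5)), (339, np.float64(193.5)), (345, np.float64(185.5)), (351, np.float64(185.5)), (357, np.float64(185.5)), (363, np.float64(185.5)), (369, np.float64(185.5)), (375, np.float64(185.5)), (381, np.float64(185.5)), (387, np.float64(185.5)), (393, np.float64(185.5)), (399, np.float64(185.5))]
```

Pressed home at about 8 N beyond the drag; the nest's end is at y≈0.1077 and its skew is about 0.012 rad. I'll square it with one more flush push, then press again.

```bash
python3 - <<'E'
from h import *
manip.move_l([.5215,-.006,.012],rate=.1);manip.move_l([.5215,-.006,.06],rate=.25)
manip.command_gripper(0.5)
manip.move_l([0.455,0.06,0.06],rate=.25);manip.move_l([0.455,0.06,0.012],rate=.2)
f0=ft(2)
for x in(.470,.474,.477,.480,.482,.484):
    manip.move_l([x,0.06,0.012],rate=.06); s=manip.get_state();F=(s["ft_force"]-f0); print(x,s["tcp_pos"].round(4),F.round(1))
    if F[0]<-9:break
manip.move_l([0.458,0.06,0.012],rate=.1);manip.move_l([0.458,0.06,0.06],rate=.25)
manip.command_gripper(0.0)
manip.move_l([.5215,-.008,.06],rate=.25);manip.move_l([.5215,-.008,.012],rate=.2)
f0=ft()
for y in(.003,.006,.0075,.0085,.0095,.0105,.0115,.0125):
    manip.move_l([.5215,y,0.012],rate=.03)
    F=-(ft(2)-f0)[1]; print(y,manip.get_state()["tcp_pos"].round(4),round(F,2))
    if F>9.3: break
manip.wait(.35); print(ft()-f0, manip.get_state()["t"])
E
```

```text
0.47 [0.471  0.06   0.0125] [-0.7 -0.8  0.3]
0.474 [0.4742 0.06   0.012 ] [-1.  -0.5  0.2]
0.477 [0.4761 0.0602 0.0118] [-1.8 -0.2  0.5]
0.48 [0.4765 0.0603 0.0118] [-7.  -0.6  3.9]
0.482 [0.4765 0.0603 0.0118] [-8.8 -2.4  5.3]
0.484 [0.4765 0.0604 0.0117] [-11.   -2.9   8.3]
0.003 [0.5215 0.003  0.0121] 0.19
0.006 [0.5215 0.006  0.0119] 0.16
0.0075 [0.5215 0.0075 0.012 ] 0.28
0.0085 [0.5215 0.0078 0.012 ] 5.45
0.0095 [0.5216 0.0082 0.012 ] 8.22
0.0105 [0.5215 0.0084 0.0121] 11.84
[ -1.77640788 -11.93552713  -0.13216553] 46.8
```

```bash
python3 - <<'E'
from h import *
manip.move_l([.5215,-.010,.012],rate=.1);manip.move_l([.5215,-.010,.15],rate=.3)
manip.move_pose([.495,.180,.15],[180,0,180]);manip.move_l([.495,.180,.105],rate=.15)
f0=ft()
arc(1,.180,-.58,.6,12,f0,7)
p=manip.get_state()["tcp_pos"]
for x in(.583,.586):
    manip.move_l([x,.18,.1035],rate=.05); F=ft(2)-f0;print(F,manip.get_state()["tcp_pos"].round(4))
    if F[0]<-8:break
manip.wait(.2);print(manip.get_state()["t"])
manip.move_l([.555,.18,.106],rate=.12);manip.move_l([.555,.18,.18],rate=.25)
manip.move_pose([.58,.08,.26],[180,0,180])
f=manip.grab_frame("wrist")
im=cv2.cvtColor(f["color"],cv2.COLOR_RGB2BGR)[60:260,140:407]
cv2.imwrite("pics/ze.png",cv2.resize(im,None,fx=3,fy=3,interpolation=cv2.INTER_CUBIC)[:600,:800])
import pickle;pickle.dump(f,open("F4.pkl","wb"))
print(manip.get_state()["t"])
E
```

```text
-0.58 [ 0.1 -0.5 -0.1] [0.5123 0.1801 0.104 ]
-0.473 [-1.5 -0.5  0.2] [0.5175 0.18   0.1074]
-0.365 [ 0.7 -1.4  0.9] [0.5239 0.1799 0.1102]
-0.258 [-0.  -1.  -0.4] [0.5307 0.1799 0.1122]
-0.151 [ 1.2 -0.1  0.8] [0.5373 0.18   0.1134]
-0.044 [-0.4  0.2 -0.4] [0.5437 0.18   0.114 ]
0.064 [ 1.  -0.2 -0.6] [0.5502 0.18   0.1139]
0.171 [-0.5 -0.6  0. ] [0.5567 0.18   0.113 ]
0.278 [ 0.8 -0.1 -0.5] [0.5631 0.18   0.1115]
0.385 [-0.6 -0.7  0.2] [0.5693 0.18   0.1093]
0.493 [ 1.   0.2 -0.5] [0.5753 0.18   0.1064]
0.6 [-4.9 -0.8  2.7] [0.5791 0.1797 0.1027]
[-6.47332243 -1.70129296  1.62679464] [0.5796 0.1797 0.1027]
[-10.14818972  -1.46945358   3.70848197] [0.5803 0.1797 0.1023]
53.2083
54.7
```

View pics/ze.png

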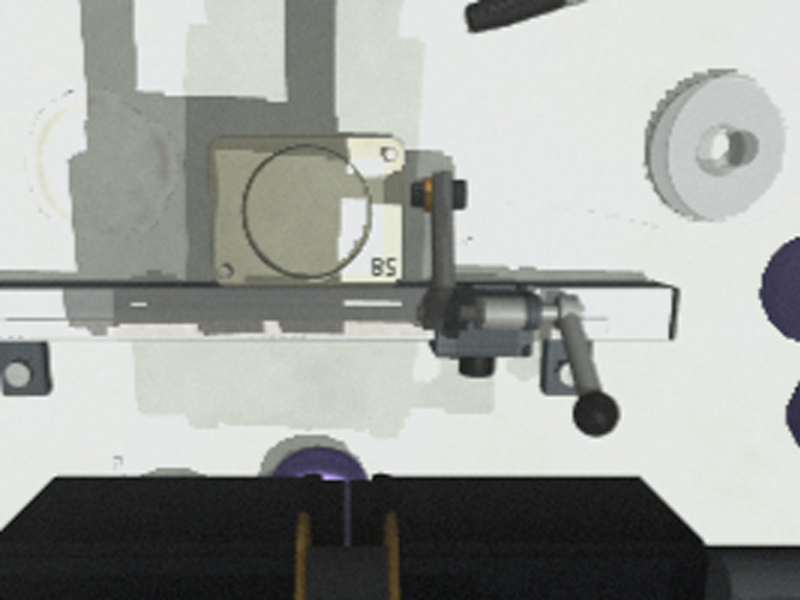

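The stop is up against its hard stop, with the ball at crop (596,413). The nest lies flush, with its right edge at column 404 just short of the blade, and the bystanders in view haven't moved.

```bash
python3 -c "
from h import *
print(manip.sign_off())"
```

```text
the job is handed in; nothing more can be done
None
```

I swung the stop down, pressed the nest flush onto the screw at roughly 10 N beyond its drag with the play taken up, and swung the stop fully up again, handing in at about 55 s; the call gave no verdict.

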